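Make up the relief and etching kits

ROBOT

A 6-joint arm with a two-finger parallel gripper is mounted at the origin on the work surface. World frame = base frame: x ahead of the robot, y to its left, z up, the work surface at z = 0. Lengths are in mm, angles in rad, forces in N, time in s.
With the tool pointing down it reaches from about 250 to 775 mm from the base axis. Payload 8.9 kg.
Tool frame: the origin (TCP) lies midway between the tips of the shut fingers; the grasp point (between the pads) lies 19 mm behind it; z points along the fingers, y is the line along which they close (so a half turn about z gives the same grasp; the last joint's range is limited). The gripper opens to 85 mm and grips with 20 to 120 N. Pads are 22 mm wide; open, the fingers measure 114 mm over their backs; the gripper's body (76 mm by 85 mm) begins 54 mm behind the grasp point. The pads swing forward as they close: fully open they stand 13 mm farther back than shut.
Start: joints at [1.054, 0.291, -0.153, 1.127, 0, 1.431], TCP at [193.654, 487.977, 231.305] pointing down, gripper open.
Joint ranges: [-2.52, 2.52], [-0.91, 1.74], [-1.3, 1.37], [-1.96, 2.02], [-1.52, 1.47], [-3.14, 3.14]. Speed limits (rad/s): [2.22, 2.22, 2.79, 3.14, 3.14, 3.14].

INTERFACE

Orientations are given as a 3x3 rotation matrix whose columns are the frame's x, y, z axes.
In Python, from cell import env gives the robot as it stands. Calls block until the motion is done:
- env.reach(position, orientation): joint-space move of the TCP to a pose.
- env.line_to(position, attitude=None, max_speed=150, stop_force=None): straight line of the TCP; attitude=None keeps the orientation; max_speed is the mean speed in mm/s. With stop_force (N) it stops when the force on the tool has changed by that much, and returns True; else False.
- env.goto_joints(angles): joint-space move.
- env.set_gripper(opening, force=None): finger opening in mm; force is the grip in N (None keeps the last); returns when the fingers have stopped.
- env.pause(seconds).
- env.solve_ik(position, orientation): joint angles nearest the present ones, or None.
- env.snapshot(name): name is "scene" or "side" or "wrist"; returns a dict with "frame" (480x640x3 uint8, blue, green, red), "camera_matrix" (3x3 intrinsics, pixels), "k1" (the pictures are not rectified: a ray, as slopes to the right and down, at radius r is drawn at 1 + k1 r^2 times it, then the intrinsics apply), "extrinsics" (4x4, takes a point from world to camera coordinates). Camera axes: x right, y up, looking along -z (the intrinsics and any distortion apply to the point x, -y, -z); pixel columns grow to the right and rows downward; lengths in mm; the calibration is good to about 2 mm. A picture is of the moment at which its call begins. There is no depth.
A pose or a line that the arm cannot do raises env.MotionError and nothing moves.
- env.close_job(): hands the job in; it is judged then, once.
Readings, each from a call of its own:
- env.read_clock(): time.
- env.read_joints(): joint angles.
- env.read_qvel(): joint speeds.
- env.read_tau(): joint torques, N m.
- env.read_position(): TCP position.
- env.read_tool_rot(): TCP orientation.
- env.read_contact_force(): force on the tool from outside, world axes, zero at the start.
- env.read_ft_torque(): the same for the moment, N m.
- env.read_gripper_width(): finger opening in mm.
- env.read_grip_force(): force on a finger pad.
Only numpy, scipy, OpenCV 4.12 (cv2) and the standard library are available. Lean on these libraries where they do the work, as an engineer would, in place of code of your own. Each camera call takes 0.05 s, during which the arm holds its last target. There are 200 camera calls.

TASK

Make up the two kits for this afternoon's printmaking class. The three-bay tray takes the relief kit: the brayer in the long bay (either way round, resting on its wire rest with the roller up, as it lies now), the baren handle-up in the square bay beside it, and the flat ink tin in the small bay; the two-bay tray takes the etching kit: the ink dabber standing in the larger bay and the tall ink can standing in the smaller one. Put each thing flat on the floor of its bay without dropping it, and leave the trays, the tape roll and the cork sanding block where they are.

Things in the scene. Friction and masses are not known exactly. Their poses are not given: they have to be found in the camera images.
- brayer: Ink roller lying on its wire rest, roller up: brown wooden handle 24 mm thick, black roller 60 mm wide, 32 mm diameter; 160 long, 70 wide, 42 mm high, 0.13 kg (masses of the stock: true within 25%). Origin: mid-length, at the underside's level; own +x to the roller, -x to the handle's butt. Balances at x +12 mm; grip across the handle at the origin, its axis there 25 mm up.
- baren: Flat black disc, 88 mm diameter, 11 mm thick, with a light wooden bridge handle on top, 0.15 kg. The handle is a bar 76 mm long (own x), 22 mm wide (own y), from 30 to 44 mm above the underside, its middle clear of the disc. Origin: centre of the underside, z up.
- flat_tin: Low round ink tin of bare metal with a slip-on lid: 60 mm diameter, 42 mm high, 0.17 kg, upright. Origin: centre of the underside.
- tall_can: Tall round ink can of bare metal with a pale paper band and a ringed lever lid: 52 mm diameter, 88 mm high, 0.26 kg, upright. Origin: centre of the underside.
- dabber: Ink dabber standing on its sole: brown leather round pad, 80 mm diameter, 27 mm high, with a turned wooden handle rising from its middle; 106 mm high in all, 0.16 kg. The handle is 30 mm thick from 75 to 90 mm above the underside, 24 mm at its neck 55 mm up. Origin: centre of the underside.
- relief_tray: Nearly square plywood tray, three bays: 203 (own x) by 217 mm (own y), 1.2 kg, loose. Floor and walls 5 mm thick; walls 18 mm high from the bench, bay floors at z 5 mm. Origin: centre of the underside. Long bay (brayer): 193 along x by 94 mm, centre x 0, y +56.5. Square bay (baren): 108 by 108, centre x -42.5, y -49.5. Small bay (flat tin): 80 (x) by 108 (y), centre x +56.5, y -49.5.
- etching_tray: Smaller oblong plywood tray, two bays: 114 (own x) by 193 mm (own y), 1.0 kg, loose; floor and walls 5 mm thick, walls 18 mm high from the bench, bay floors at z 5 mm. Origin: centre of the underside. Larger bay (dabber): 104 by 104 mm, centre x 0, y +39.5. Smaller bay (tall can): 104 (x) by 74 (y), centre x 0, y -54.5.
- tape_roll: Bystander: a roll of grey tape lying flat, 96 mm diameter, 76 mm hole, 45 mm high. Origin: centre of the underside.
- cork_block: Bystander: a plain cork sanding block, 100 mm long (own x), 60 mm wide, 35 mm high. Origin: centre of the underside.
Things that resemble listed ones, but are neither listed nor needed, are in the scene too. Leave any red or turquoise look-alike of the flat_tin alone.

How it is judged:
By the outcome, as a careful person would: the job done as asked, in the order asked, and still so for the second after the job is handed in, with the robot touching nothing.
It also fails if it takes over 120 s, if anything falls off the work surface, if the arm or the gripper's body presses on something with over 40 N, if the wrist force passes 120 N, or if a joint passes its speed limit or range.

## Working session

There is one attempt and no reset: what is moved stays moved. The work goes in short steps, each a Python script; the robot and the scene stay as the last script left them, time stands still between calls to the robot, and variables do not carry over. Pictures are saved under pics/ and viewed, at most 14 in all, crops included, and the job is handed in when it is done.

```bash
mkdir -p pics; ls
cat > h.py <<'E'
import numpy as np, cv2
from cell import env
def snap(n):
    s=env.snapshot(n); s={k:(np.array(v) if k!='k1' else v) for k,v in s.items()}; return s
def ray(s,u,v):
    K=s['camera_matrix']; d=np.array([[[u,v]]],float)
    p=cv2.undistortPoints(d,K,np.array([s['k1'],0,0,0.]),)[0,0]
    E=s['extrinsics']; R=E[:3,:3]; c=-R.T@E[:3,3]
    return c, R.T@np.array([p[0],-p[1],-1.])
def onz(s,u,v,z):
    c,d=ray(s,u,v); return (c+d*(z-c[2])/d[2])
def proj(s,P):
    E=s['extrinsics']; q=E[:3,:3]@np.array(P,float)+E[:3,3]; x,y=q[0]/-q[2],-q[1]/-q[2]
    f=1+s['k1']*(x*x+y*y); K=s['camera_matrix']; return K[0,0]*x*f+K[0,2],K[1,1]*y*f+K[1,2]
def down(a): # tool y (closing) at angle a in world
    y=np.array([np.cos(a),np.sin(a),0]); z=np.array([0,0,-1.]); return np.column_stack([np.cross(y,z),y,z])
E
python3 - <<'E'
from h import *
import pickle
d={}
for n in("scene","side","wrist"):
    s=snap(n); d[n]=s; cv2.imwrite(f"pics/{n}0.png",s['frame']); E=s['extrinsics'];print(n,-E[:3,:3].T@E[:3,3],s['k1'],s['camera_matrix'][0,0])
pickle.dump(d,open('s0.pkl','wb'))
print(env.read_tool_rot(),env.read_clock())
E
```

```text
pics
scene [ 927.45513032 -653.10582689  969.36838483] 0.014136930308803752 557.9423514356963
side [ 181.44382968 -563.15373032  690.88368114] 0.015834322486783483 513.6125941096825
wrist [125.07221909 515.42370922 374.20369238] -0.01590480092847085 380.9590537989532
[[-9.29480596e-01  3.68870702e-01 -4.76670155e-04]
 [ 3.68870983e-01  9.29480250e-01 -8.13919832e-04]
 [ 1.42824315e-04 -9.32352479e-04 -9.99999555e-01]] 0.15
```

View pics/scene0.png

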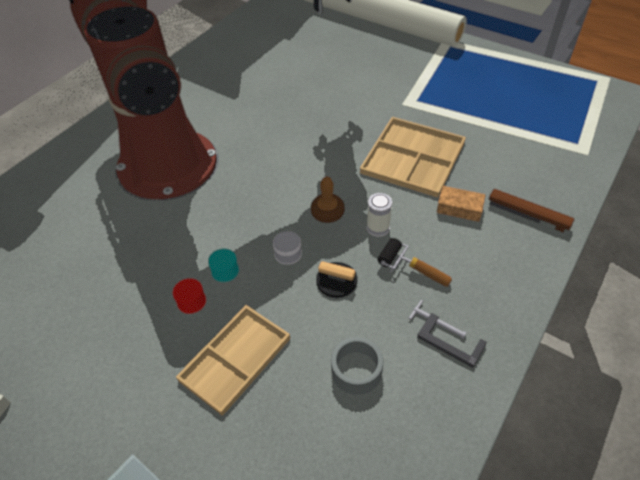

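View pics/side0.png

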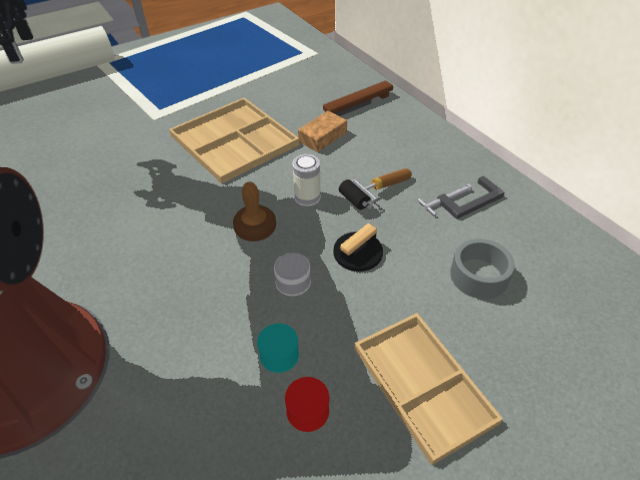

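Scene picture: the brayer is at (413,262), baren (337,278), dabber (327,205) and tall can (379,213). The relief tray is at (413,157) and the etching tray at (235,360). The tape roll is at (357,366) and the cork block at (461,205). Flat-tin candidates are grey metal (287,248), turquoise (223,265) and red (189,296). The bare-metal one at (287,248), which is (292,274) in the side view, fits the description. I'll confirm it in a crop.

Run:
```python
from h import *
import pickle
d=pickle.load(open('s0.pkl','rb'))
a=d['scene']['frame'][170:320,160:460]; b=d['side']['frame'][140:290,220:520]
cv2.imwrite('pics/crop1.png',np.vstack([cv2.resize(a,(600,300),interpolation=2),cv2.resize(b,(600,300),interpolation=2)]))
s,t=d['scene'],d['side']
def tri(p,q):
    c1,d1=ray(s,*p);c2,d2=ray(t,*q)
    A=np.column_stack([d1,-d2]);k=np.linalg.lstsq(A,c2-c1,rcond=None)[0]
    x,y=c1+k[0]*d1,c2+k[1]*d2
    return ((x+y)/2).round(1),round(np.linalg.norm(x-y),1)
print('tin top',tri((287,240),(292,263)))
print('can top',tri((380,201),(306,162)))
print('dab top',tri((327,180),(250,185)))
print('baren handle',tri((337,270),(359,238)))
print('roller',tri((391,251),(354,193)),'butt',tri((448,280),(407,174)))
print('tape',tri((357,355),(483,260)))
print('relief',[tri(p,q) for p,q in [((393,119),(245,98)),((465,150),(298,137)),((433,192),(222,178)),((361,161),(171,130))]])
print('etch',[tri(p,q) for p,q in [((245,308),(417,315)),((290,338),(501,416)),((222,411),(434,460)),((179,377),(356,347))]])
```

```text
tin top (array([428.9, -72.7,  46.6]), np.float64(1.9))
can top (array([559.4,  96.2,  87.5]), np.float64(2.3))
dab top (array([435.2,  78.5, 102.2]), np.float64(1.5))
baren handle (array([558.9, -79.2,  37.9]), np.float64(3.1))
roller (array([626.1,  31.6,  26.4]), np.float64(3.3)) butt (array([759.7,  34.7,  12.3]), np.float64(6.3))
tape (array([ 696.1, -232.2,   47. ]), np.float64(9.3))
relief [(array([507.2, 234. , 180.5]), np.float64(22.0)), (array([647.2, 321.5,  34.2]), np.float64(109.9)), (array([ 532.4,  512.8, -247.5]), np.float64(20.3)), (array([400.8, 287.4,  54.6]), np.float64(111.2))]
etch [(array([ 496.1, -291.7,  119.4]), np.float64(9.6)), (array([ 560.3, -354.4,   45.9]), np.float64(174.5)), (array([ 481.6, -401. , -129.8]), np.float64(1.7)), (array([ 426.4, -357.5,   70.8]), np.float64(162.9))]
```

View pics/crop1.png

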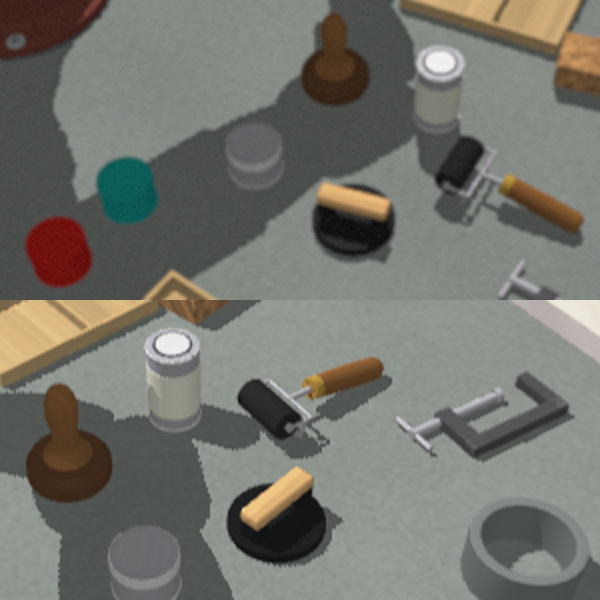

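View pics/wrist0.png

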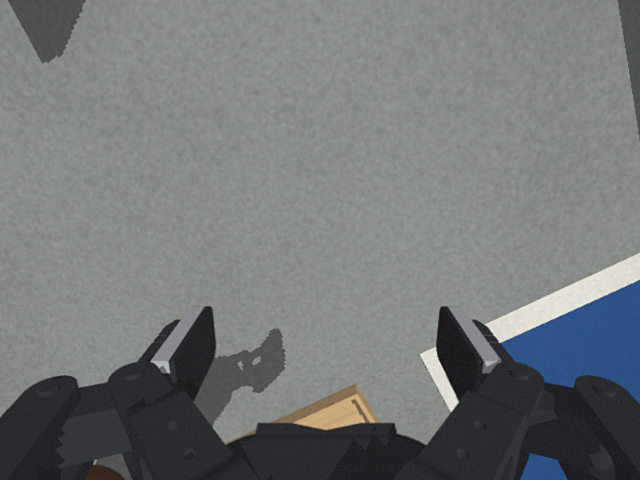

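Crop: the tin at (255,155) in the top half is plain bare metal with a slip lid, so it's the flat_tin. The other two are clearly turquoise (126,190) and red (58,250). The wrist view shows only a relief tray corner at (355,390). Next I'll take wrist views over the trays and the objects.

Run:
```python
from h import *
import pickle
d=pickle.load(open('s0.pkl','rb'))
s,t=d['scene'],d['side']
for p in [(393,119),(465,150),(433,192),(361,161),(245,308),(290,338),(222,411),(179,377)]: print(p,onz(s,*p,18).round())
w={}
for n,c in {'mid':(560,20),'rel':(500,270),'etc':(500,-310)}.items():
    c=np.array(c,float); r=c/np.linalg.norm(c); p=c-80*r; a=np.arctan2(-r[0],r[1])
    for aa in (a,a+np.pi):
      try: 
        # prefer x outward
        if aa!=a: p=c+80*r
        env.reach([p[0],p[1],260],down(aa)); break
      except env.MotionError as e: print(n,e)
    env.pause(.2)
    w[n]=snap('wrist'); E=w[n]['extrinsics']; print(n,aa,env.read_joints(),onz(w[n],320,240,0).round(),env.read_clock())
    cv2.imwrite(f'pics/w_{n}.png',w[n]['frame'])
pickle.dump(w,open('w0.pkl','wb'))
```

```text
(393, 119) [413. 437.  18.]
(465, 150) [626. 423.  18.]
(433, 192) [622. 248.  18.]
(361, 161) [423. 251.  18.]
(245, 308) [ 443. -243.   18.]
(290, 338) [ 560. -251.   18.]
(222, 411) [ 542. -434.   18.]
(179, 377) [ 432. -426.   18.]
mid -1.5350972141155728 [-1.15685927e-01  1.90382352e-01 -2.09813331e-01  1.17059985e+00
  2.68852739e-05  2.98908278e+00] [431.  22.   0.] 2.3917
rel -1.0756630633264925 [ 3.43037845e-01  2.05594786e-01 -1.90614225e-01  1.17459360e+00
 -1.32592882e-04  2.99170341e+00] [385. 213.   0.] 3.525
etc -2.125792054133483 [-6.97748664e-01  2.44143352e-01 -1.40361672e-01  1.18623322e+00
  4.65909821e-05  2.99766448e+00] [ 395. -236.    0.] 5.5917
```

Run:
```python
import cv2,numpy as np
f=[cv2.imread(f'pics/w_{n}.png') for n in('mid','rel','etc')]
f=[cv2.resize(i,(400,300),interpolation=cv2.INTER_AREA) for i in f]
cv2.imwrite('pics/m.png',np.vstack([np.hstack(f[:2]),np.hstack([f[2],f[2]*0])]))
from h import *;import pickle
for k,s in pickle.load(open('w0.pkl','rb')).items(): E=s['extrinsics'];print(k,-E[:3,:3].T@E[:3,3],E[:3,:3])
```

```text
mid [555.2635663   20.60957954 403.36094659] [[ 3.70929536e-02 -9.99311613e-01  6.41961770e-04]
 [ 9.55502091e-01  3.52786706e-02 -2.92867152e-01]
 [ 2.92642899e-01  1.14767035e-02  9.56152927e-01]]
rel [496.62924711 266.27312862 403.38079078] [[ 4.73013924e-01 -8.81054808e-01  5.02263361e-04]
 [ 8.42441184e-01  4.52116274e-01 -2.93059252e-01]
 [ 2.57974182e-01  1.39044234e-01  9.56094149e-01]]
etc [ 496.50477431 -306.21675862  403.43845256] [[-5.25688907e-01 -8.50676400e-01  9.14548020e-04]
 [ 8.13389919e-01 -5.02961361e-01 -2.92278477e-01]
 [ 2.49094385e-01 -1.52903669e-01  9.56332816e-01]]
```

View pics/m.png

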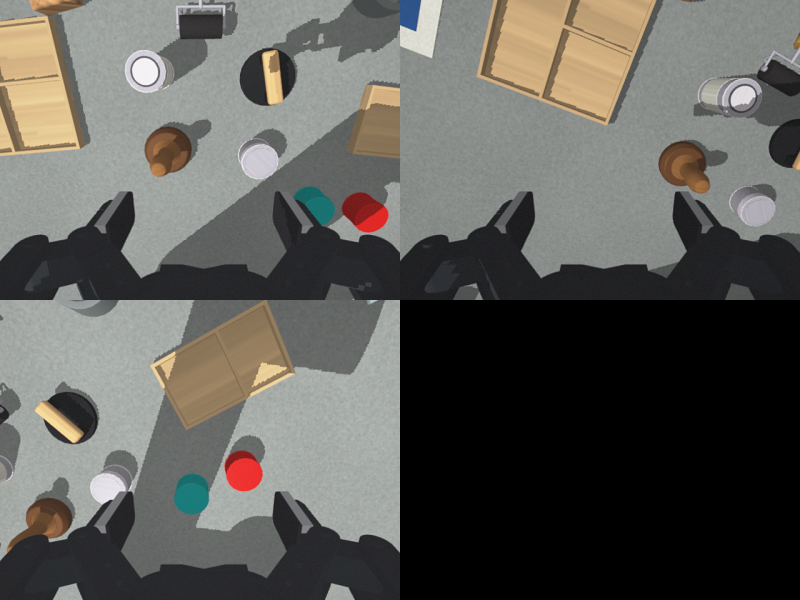

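Wrist views: mid shows the can (147,71), dabber (168,150), tin (259,157) and baren (267,77). Etc shows the whole etching tray at (224,365) of the montage. The camera looks back inward, so I'll re-shoot the brayer and relief tray with the tool flipped.

Run:
```python
from h import *
import pickle
w=pickle.load(open('w0.pkl','rb'))
for n,c in {'mid2':(640,10),'rel2':(520,350)}.items():
    c=np.array(c,float); r=c/np.linalg.norm(c); p=c-50*r; a=np.arctan2(r[0],-r[1])
    env.reach([p[0],p[1],260],down(a)); env.pause(.2)
    w[n]=snap('wrist'); print(n,env.read_joints().round(2),onz(w[n],320,240,0).round(),env.read_clock())
    cv2.imwrite(f'pics/w_{n}.png',w[n]['frame'])
pickle.dump(w,open('w0.pkl','wb'))
f=[cv2.resize(w[n]['frame'],(400,300),interpolation=3) for n in('mid2','rel2')]
e=cv2.resize(w['etc']['frame'][0:240,200:520],(400,300));m=cv2.resize(w['mid']['frame'][0:300,220:620],(400,300))
cv2.imwrite('pics/m2.png',np.vstack([np.hstack(f),np.hstack([e,m])]))
```

```text
mid2 [-0.11  0.4   0.09  1.25  0.   -0.12] [640.   3.   0.] 8.475
rel2 [ 0.46  0.38  0.05  1.24 -0.   -0.13] [524. 343.   0.] 9.9833
```

View pics/m2.png

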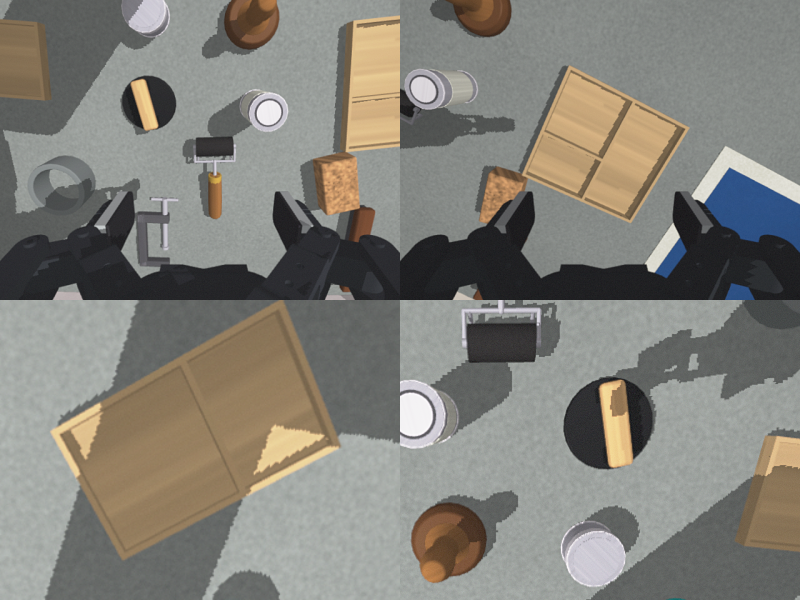

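M2 montage: relief tray corners are at (568,67), (688,128), (630,221), (523,175). Its long bay is on the right and the small bay is bottom-left. The etching tray's larger bay is on the left in the lower-left crop. Brayer roller is at (215,148) and its butt at (215,218). Now I'll measure with masks.

```bash
cat > meas.py <<'E'
from h import *
def blob(s,box,lo,hi,k=3):
    x0,y0,x1,y1=box; f=s['frame'][y0:y1,x0:x1]; m=cv2.inRange(cv2.cvtColor(f,cv2.COLOR_BGR2HSV),lo,hi)
    m=cv2.morphologyEx(m,cv2.MORPH_OPEN,np.ones((k,k),np.uint8))
    c=max(cv2.findContours(m,0,cv2.CHAIN_APPROX_NONE)[0],key=cv2.contourArea)[:,0]; return c+[x0,y0]
def plane(s,c,z): return np.array([onz(s,u,v,z)[:2] for u,v in c],np.float32)
def rect(s,c,z):
    (x,y),(a,b),t=cv2.minAreaRect(plane(s,c,z))
    if a<b:a,b,t=b,a,t+90
    return np.round([x,y,a,b,t],1)  # t= direction of long side deg
E
python3 - <<'E'
from meas import *
import pickle
w=pickle.load(open('w0.pkl','rb'))
w.update(pickle.load(open('s0.pkl','rb')))
W=((8,60,50),(30,200,255))
print('rel',rect(w['rel2'],blob(w['rel2'],(230,110,600,460),(12,60,90),(30,200,255),5),18))
print('etc',rect(w['etc'],blob(w['etc'],(225,0,490,220),(10,50,40),(30,220,255),5),18))
print('baren mid',rect(w['mid'],blob(w['mid'],(385,70,485,180),(8,70,90),(30,255,255)),44),'mid2',rect(w['mid2'],blob(w['mid2'],(235,140,290,220),(8,70,90),(30,255,255)),44))
K=((0,0,0),(180,255,55))
b=blob(w['mid'],(375,70,480,175),*K); print('baren disc',cv2.minEnclosingCircle(plane(w['mid'],b,11)))
print('handle',rect(w['mid2'],blob(w['mid2'],(405,335,450,445),(5,90,40),(30,255,255)),25))
print('roller',rect(w['mid2'],blob(w['mid2'],(370,265,480,325),(0,0,0),(180,255,60)),28))
d=blob(w['mid'],(220,190,330,290),(0,80,20),(20,255,255))
print('dab',rect(w['mid'],d,15),cv2.minEnclosingCircle(plane(w['mid'],d,12)))
for n,p in(('mid',(415,256)),('mid',(235,113)),('mid2',(537,223))): print(n,p,onz(w[n],*p,42 if p[0]==415 else 88))
def tri(l):
    A=[];B=[]
    for n,u,v in l:
        c,d=ray(w[n],u,v); d/=np.linalg.norm(d); P=np.eye(3)-np.outer(d,d); A.append(P);B.append(P@c)
    return np.linalg.lstsq(np.vstack(A),np.hstack(B),rcond=None)[0]
print(tri([('mid',415,256),('scene',287,240),('side',292,263)]))
print(tri([('mid',235,113),('mid2',537,223),('scene',380,201),('side',306,162)]))
print('dabtop',tri([('scene',327,180),('side',250,185)]))
E
```

```text
rel [519.  345.9 217.8 203.5  97.3]
etc [ 490.8 -338.3  193.9  114.9   86. ]
baren mid [557.9 -79.5  75.6  23.9  13.6] mid2 [563.8 -68.   63.7  17.2 177. ]
baren disc ((557.9989624023438, -78.39594268798828), 43.00897979736328)Traceback (most recent call last):
  File "<stdin>", line 11, in <module>
  File "meas.py", line 5, in blob
    c=max(cv2.findContours(m,0,cv2.CHAIN_APPROX_NONE)[0],key=cv2.contourArea)[:,0]; return c+[x0,y0]
      ~~~^^^^^^^^^^^^^^^^^^^^^^^^^^^^^^^^^^^^^^^^^^^^^^^^^^^^^^^^^^^^^^^^^^^^
ValueError: max() iterable argument is empty
```

```bash
cat > /tmp/m.py <<'E'
from meas import *
import pickle
w=pickle.load(open('w0.pkl','rb'))
w.update(pickle.load(open('s0.pkl','rb')))
print('rel',rect(w['rel2'],blob(w['rel2'],(190,95,470,360),(12,60,90),(30,200,255),5),18))
print('baren mid2',rect(w['mid2'],blob(w['mid2'],(195,120,275,215),(8,70,90),(30,255,255)),44))
print('handle',rect(w['mid2'],blob(w['mid2'],(325,272,370,355),(5,90,40),(30,255,255)),25))
print('roller',rect(w['mid2'],blob(w['mid2'],(300,212,385,258),(0,0,0),(180,255,60)),28))
d=blob(w['mid'],(220,190,320,290),(0,80,20),(20,255,255))
print('dab',rect(w['mid'],d,15),cv2.minEnclosingCircle(plane(w['mid'],d,12)))
def tri(l):
    A=[];B=[]
    for n,u,v in l:
        c,d=ray(w[n],u,v); d/=np.linalg.norm(d); P=np.eye(3)-np.outer(d,d); A.append(P);B.append(P@c)
    return np.linalg.lstsq(np.vstack(A),np.hstack(B),rcond=None)[0]
print(onz(w['mid'],415,256,42),tri([('mid',415,256),('scene',287,240),('side',292,263)]))
print(onz(w['mid'],235,113,88),onz(w['mid2'],430,178,88),tri([('mid',235,113),('mid2',430,178),('scene',380,201),('side',306,162)]))
print('dabtop',tri([('scene',327,180),('side',250,185)]),onz(w['mid'],252,270,100),onz(w['mid'],268,240,14))
E
python3 /tmp/m.py
```

```text
rel [534.6 345.3 234.4 222.7   7.2]
baren mid2 [557.5 -79.6  75.8  24.   13.7]
handle [716.5  30.6  89.9  23.    2.1]
roller [624.3  27.4  60.1  32.   90.9]
dab [433.2  77.8  82.6  80.2 112.4] ((427.3092041015625, 79.62818145751953), 47.13704299926758)
[430.96050533 -74.21884822  42.        ] [430.04328585 -72.81168745  46.08462749]
[560.47871707  92.02158174  88.        ] [557.69211783  94.66287445  88.        ] [559.16381683  93.87542479  88.97763009]
dabtop [435.17471125  78.48196916 102.23821992] [433.15229811  78.81263756 100.        ] [433.61288524  77.51960658  14.        ]
```

```bash
cat > pp.py <<'E'
from h import *
D=np.pi/180
REL=(np.array([519.,345.9]),7.3*D); ETC=(np.array([490.8,-338.3]),-4.*D)
def bay(t,x,y):
    c,a=t; return c+np.array([[np.cos(a),-np.sin(a)],[np.sin(a),np.cos(a)]])@[x,y]
def go(p,z,a): env.reach([p[0],p[1],z],down(a*D))
def pick(p,z,a,op,force=40,hi=200):
    env.set_gripper(op); go(p,max(z+90,130),a)
    env.line_to([p[0],p[1],z],max_speed=150)
    env.set_gripper(0,force); print('grip',env.read_gripper_width(),env.read_grip_force(),env.read_contact_force().round(1))
    env.line_to([p[0],p[1],hi],max_speed=150); print('held',env.read_gripper_width(),env.read_contact_force().round(1),env.read_clock())
def place(p,z,a,op,hi=200):
    go(p,hi,a); env.line_to([p[0],p[1],z+12],max_speed=150); env.pause(.2)
    hit=env.line_to([p[0],p[1],z-4],max_speed=20,stop_force=3); print('hit',hit,env.read_position().round(1),env.read_contact_force().round(1))
    env.set_gripper(op); env.pause(.2); env.line_to([p[0],p[1],z+100],max_speed=150); print('t',env.read_clock())
E
python3 - <<'E'
from pp import *
pick((686,29.5),7,92,45)
s=snap('wrist'); cv2.imwrite('pics/h1.png',s['frame'])
E
```

```text
grip 22.012280151986033 39.0549822896719 [ 0.5 -0.7  5.8]
held 22.233810342345286 [-0.2 -0.4 -1.6] 14.6083
```

View pics/h1.png

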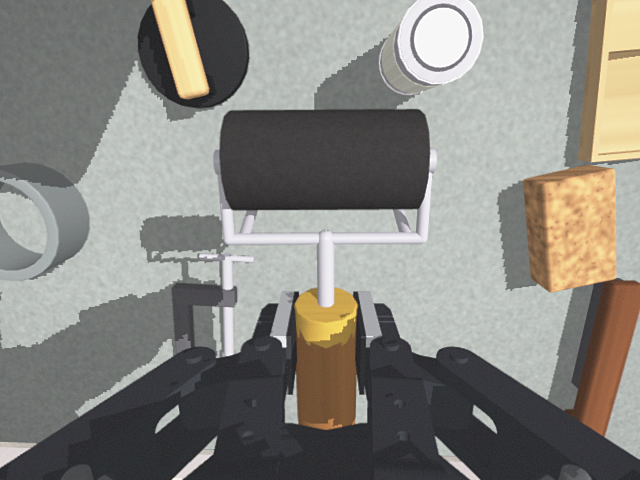

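The brayer is held level: roller centre at (325,160), pads at rows 300–390. I'll place it, correcting for the in-hand offset from the roller's measured position.

Run:
```python
from pp import *
s=snap('wrist'); q=onz(s,325,160,219); print(q, onz(s,325,110,219),onz(s,325,208,219))
off=np.array([np.cos(2*D),np.sin(2*D)])@(q[:2]+64*np.array([np.cos(2*D),np.sin(2*D)])-[686,29.5]); print('origin ahead of tcp by',off)
off=np.clip(off,-8,8)
c=bay(REL,-off,56.5); print(c)
place(c,12,97.3,45)
s=snap('wrist'); cv2.imwrite('pics/h2.png',s['frame'])
```

```text
[622.84457879  27.17895163 219.        ] [607.72427661  26.65701454 219.        ] [638.42492801  27.71665996 219.        ]
origin ahead of tcp by 0.8020479413788031
[511.02530272 401.8401241 ]
hit True [511.  401.8  13.3] [-0.7 -0.5  5.4]
t 19.6833
```

View pics/h2.png

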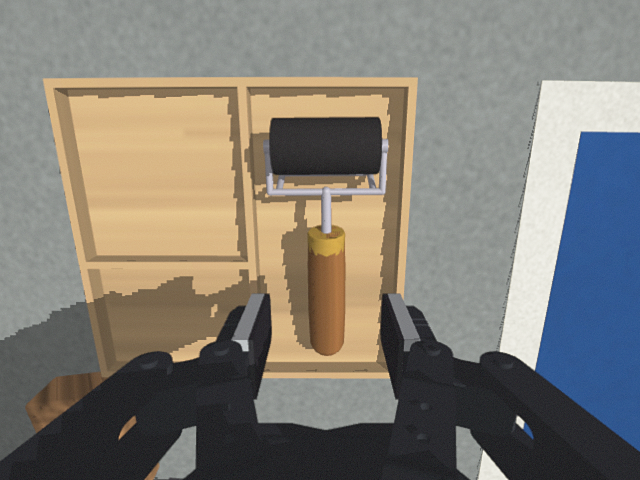

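The brayer lies centred in the long bay, roller at (326,146) and handle down to (326,350). The tray is unmoved and square. Next are the baren and tin.

Run:
```python
from pp import *
pick((557.8,-79),16,103.7,45)
place(bay(REL,-42.5,-49.5),21,97.3,42)
pick((430.5,-73.5),10,97.3,84)
if env.read_gripper_width()>50: place(bay(REL,56.5,-49.5),15,97.3,72)
go(bay(REL,10,-10),240,97.3)
s=snap('wrist'); cv2.imwrite('pics/h3.png',s['frame'])
```

```text
grip 21.12805444479067 39.887040853500366 [-0.5  1.   6.8]
held 21.382783307275993 [-0.5 -0.  -2.2] 24.325
hit True [483.1 291.4  21.9] [ 0.6 -0.6  4.9]
t 29.125
grip 57.45849419528148 41.18869721889496 [-1.9  1.2  7.3]
held 57.28190289530945 [ 0.1  0.1 -2.4] 33.725
hit True [581.2 304.   15.9] [-0.8  0.6  5.7]
t 38.625
```

View pics/h3.png

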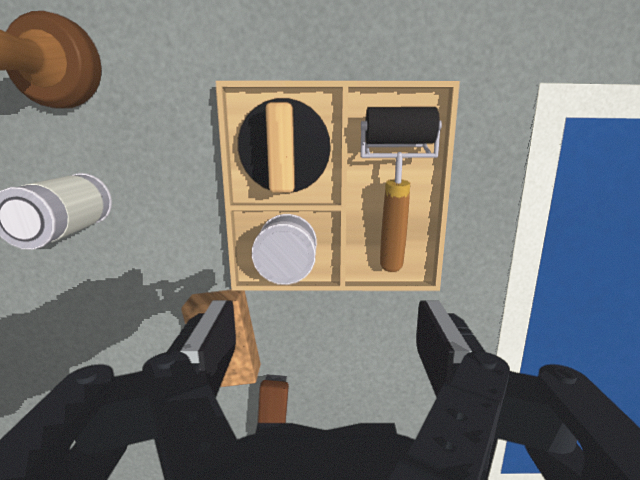

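The relief kit is complete. Baren is at (283,145), tin upright at (285,248) and brayer at (398,185), each inside its bay. Now the etching kit.

Run:
```python
from pp import *
pick((433.8,78.2),58,90,60,hi=230)
place(bay(ETC,0,39.5),63,86,55,hi=230)
pick((559.2,94),48,90,80,hi=230)
if env.read_gripper_width()>40: place(bay(ETC,0,-54.5),53,86,68,hi=230)
p=bay(ETC,-30,0); go(p,260,86)
s=snap('wrist'); cv2.imwrite('pics/h4.png',s['frame'])
```

```text
grip 28.929048601380035 39.25967499031685 [-0.8 -2.3  6.4]
held 28.520168989229273 [ 0.5  0.2 -1.6] 43.125
hit True [ 493.5 -299.2   63.8] [-1.4 -0.3  6. ]
t 47.9083
grip 49.68993684096933 40.71268022060394 [-0.4 -0.   5.7]
held 49.879539559251846 [-1.3 -0.2 -3. ] 52.2667
hit True [ 486.9 -392.3   53.9] [-0.4  1.   6.2]
t 57.425
```

View pics/h4.png

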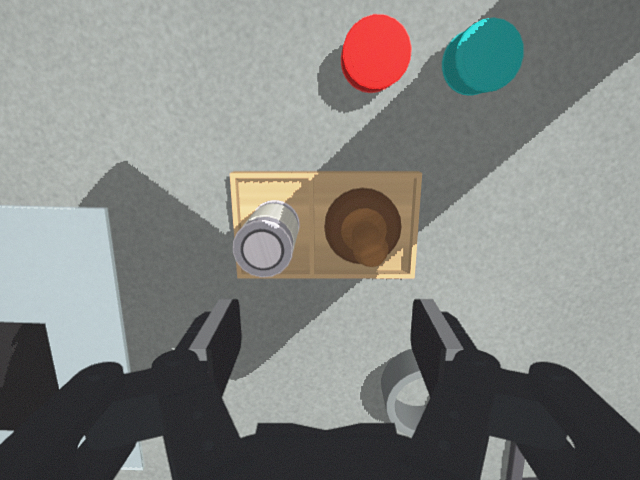

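The etching tray has the can standing at (270,240) in the smaller bay and the dabber at (362,228) in the larger one. Both are upright and inside the walls, and the look-alikes and tape roll are untouched. I'll hand the job in.

```bash
python3 -c "
from cell import env
print(env.close_job())"
```

```text
the job is handed in; nothing more can be done
None
```

I packed both kits, each item flat in its bay and placed in the order listed, left the trays, tape roll, cork block and look-alike tins where they were, and handed the job in at about 58 s (no verdict was returned).

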